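# Put the clip away and hold the unlatched bin shut

### The arm

A 7-joint arm with a two-finger parallel gripper is mounted at the origin on the work surface. World frame = base frame: x ahead of the robot, y to its left, z up, the work surface at z = 0. Lengths are in m, angles in rad, forces in N, time in s.
With the tool pointing down it reaches from about 0.4 to 0.85 m from the base axis. Payload 4.5 kg.
Tool frame: the origin (TCP) lies at the very end of the fingers, on their centre line; the grasp point (between the pads) lies 19 mm behind it; z points along the fingers, y is the line along which they close (so a half turn about z gives the same grasp; the last joint's range is limited). The gripper opens to 88 mm and grips with 3 to 60 N. Pads are 18 mm wide; open, the fingers measure 123 mm over their backs; the gripper's body (75 mm by 187 mm) begins 45 mm behind the grasp point.
Start: joints at [1.169, 0.689, -0.195, 1.565, 0.157, 0.902, -0.215], TCP at [0.264, -0.567, 0.239] pointing down, gripper open.
Joint ranges: [-3.01, 3.01], [-0.46, 2.08], [-1.47, 1.51], [0.13, 2.56], [-1, 4.14], [0.04, 2.09], [-2.66, 2.66]. Speed limits (rad/s): [2.57, 2.57, 3.14, 3.14, 3.14, 3.14, 3.14].

### API

Orientations are given as a unit quaternion [x, y, z, w].
In Python, from plant import r gives the robot as it stands. The module is installed in compiled form; this text tells all that it offers.
- The arm moves only by the tool step_arm, never from a script. Its argument "increments" is a list of rows, each a list of 2 entries, a list of its own where there are three numbers: the shift along the world's x, y, z in cm, then the turn, a rotation vector about the world's x, y, z in degrees. A call has exactly 10 rows; each row shifts and turns the commanded pose from where the row before left it; what a row does not reach is not made up. A row lasts 1/10 s, in which the tool goes at most 50 mm and 8.59 degrees, less where a joint would pass 70% of its speed; a pose out of reach is approached as far as the arm can. A call is refused whole if a number of a shift passes 5 or a number of a turn 8.59, either way. A call with a gripper value outside its range is refused whole. "fingers" is the opening, from 0 (shut) to 1 (fully open), set as the call begins (left out, the last holds). The fingers move at their own pace and stop on an object; "grip_force" is the grip in N (left out, the last holds). Time passes only in rows, so rows that do not move let the fingers close, or fill a call up. It gives the time, the measured TCP pose, the force, the opening and the grip force at its end, in the units of the state.
- r.get_state(): the state, without advancing time (a new reading comes with each control period).
- r.snapshot(name): name is "scene" or "side" or "wrist"; returns (picture, depth): 480x640x3 uint8, red, green, blue; 480x640 float32, m along the optical axis (not along the pixel's ray), 0 where there is no reading.
- r.calibration(name): a dict with "fov_y" (degrees; the focal length in pixels is half the picture's height over the tangent of half this angle, whatever the lens; pixels are square), "cx", "cy" (the principal point, pixels), "R" (3x3) and "t" (3): a world point X has camera coordinates R X + t. Camera axes: x right, y down, z forward; pixel columns grow to the right and rows downward; lengths in m; the calibration is good to about 2 mm. The wrist camera is an equidistant fisheye: a pixel r from the principal point sees the ray r / f radians off the axis. A picture is of the moment at which its call begins: read the wrist's pose just before it. calibration takes no time and is no camera call; for the wrist camera it gives the pose at the moment of the call.
- r.finish_job(): hands the job in; it is judged then, once.
The state is a dict: "clock": time; "q": joint angles; "qd": joint speeds; "joint_torque": joint torques, N m; "tool_pos": TCP position; "eef_rot": TCP orientation; "contact_force": force on the tool from outside, world axes, zero at the start; "moment": the same for the moment, N m; "opening": opening from 0.0 (shut) to 1.0 (fully open); "finger_force": force on a finger pad.
Only numpy, scipy, OpenCV 4.12 (cv2) and the standard library are available. Lean on these libraries where they do the work, as an engineer would, in place of code of your own. Each camera call takes 0.05 s, during which the arm holds its last target. There are 200 camera calls.

### The job

Two tilt-out bins hang open: put the chrome hair clip from the slate coaster into the empty one, then push that bin shut and keep holding it, with its front panel upright and level with the front edges of its unit, neither standing out nor pushed in behind them. Its catch is broken and a spring drives it open again, so finish while still holding it there. Leave the bin full of hair rollers hanging open, and do not disturb the other things on the dresser.

Things in the scene. Friction and masses are not known exactly. Their poses are not given: they have to be found in the camera images.
- clip_mid (a point): chrome duck-bill hair clip lying flat, 70 mm long (own x), 14 mm wide (own y), 19 mm high at the tail and about 12 mm elsewhere, 30 g; this point is half-way along it, 7 mm above its underside
- clip: the same hair clip, origin in the middle of its underside, z up
- coaster: square slate coaster the clip lies on, 100 x 100 mm, 6 mm thick, fixed; origin at the centre of its underside
- unit_a: one of two identical grey plastic tilt-out units standing side by side, open side towards the robot: 120 mm deep (x), 152 mm wide (y), 145 mm high, fixed to the dresser; origin at the centre of the underside, own -x is the front. It carries bin_a, hinged along the lower front edge (hinge line 60 mm in front of the origin and 10 mm up, parallel to own y)
- unit_b: one of two identical grey plastic tilt-out units standing side by side, open side towards the robot: 120 mm deep (x), 152 mm wide (y), 145 mm high, fixed to the dresser; origin at the centre of the underside, own -x is the front. It carries bin_b, hinged along the lower front edge (hinge line 60 mm in front of the origin and 10 mm up, parallel to own y)
- bin_a (a joint): tilt of the white bin in unit_a, rad: 0 = front panel upright and level with the front edges of its unit; positive = tilted out towards the robot, stop at 0.65; negative = pushed in behind the edges, stop at -0.10. A spring always drives it out to 0.65; holding the panel at 0 by its top part takes about 4 to 6 N, and nothing catches it
- bin_b (a joint): tilt of the white bin in unit_b, rad: 0 = front panel upright and level with the front edges of its unit; positive = tilted out towards the robot, stop at 0.65; negative = pushed in behind the edges, stop at -0.10. A spring always drives it out to 0.65; holding the panel at 0 by its top part takes about 4 to 6 N, and nothing catches it
- bin_a_in (a point): centre of the inner floor of bin_a; turns with the bin. Inside 82 mm deep (own x, +x away from the front panel), 132 mm wide (own y); back wall 90 mm high, front panel 165 mm. Fully tilted out, the mouth lies about level, 135 to 141 mm above the dresser, and reaches from 100 mm in front of the unit's front edges to 17 mm behind them
- bin_b_in (a point): centre of the inner floor of bin_b; turns with the bin. Inside 82 mm deep (own x, +x away from the front panel), 132 mm wide (own y); back wall 90 mm high, front panel 165 mm. Fully tilted out, the mouth lies about level, 135 to 141 mm above the dresser, and reaches from 100 mm in front of the unit's front edges to 17 mm behind them
- bin_a_rim (a point): middle of the top edge of bin_a's front panel, on its outer (robot-side) face, 165 mm from the hinge line; the panel is 138 mm wide and 4 mm thick. At joint 0 it is 175 mm above the dresser (30 mm above the top of the unit), fully out 141 mm
- bin_b_rim (a point): middle of the top edge of bin_b's front panel, on its outer (robot-side) face, 165 mm from the hinge line; the panel is 138 mm wide and 4 mm thick. At joint 0 it is 175 mm above the dresser (30 mm above the top of the unit), fully out 141 mm
- rollers (a point): centre of the tops of the six black hair rollers (38 mm across, 72 mm tall) that fill one of the two bins, 72 mm above that bin's inner floor; they are fixed in it
- atomizer: square amber glass perfume atomizer, 34 x 50 mm, 86 mm high; loose, origin at its underside; leave it alone
- mug: lime green ceramic mug, 80 mm across and 92 mm high, with three make-up brushes standing up to about 185 mm; loose, origin at its underside; leave it alone
- watch_stand: wooden watch stand, 100 x 80 mm foot, 141 mm high; loose, origin at its underside; leave it alone
- cream_jar: white cream jar, 62 mm across, 50 mm high; loose, origin at its underside; leave it alone
- lotion: white lotion bottle, 48 mm across, 130 mm high; loose, origin at its underside; leave it alone
Things that resemble listed ones, but are neither listed nor needed, are in the scene too. Of the things like the clip, leave any that is purple or turquoise; of the rest the smaller one is meant.

How it is judged:
On the way, in this order (a step that is already met when the one before it is completed fails the run):
1. the clip lies in the empty bin, let go, while that bin still hangs open (x of clip_mid in the frame of bin_a_in between -0.045 and 0.045 m and y of clip_mid in the frame of bin_a_in between -0.068 and 0.068 m and z of clip_mid in the frame of bin_a_in between 0 and 0.07 m and contact force between the fingers and clip below 0.1 N and value of joint bin_a above 0.45 rad), for 0.2 s.
2. that bin is pushed level with its unit and held there, with the clip in it (x of clip_mid in the frame of bin_a_in between -0.045 and 0.045 m and y of clip_mid in the frame of bin_a_in between -0.068 and 0.068 m and z of clip_mid in the frame of bin_a_in between 0 and 0.07 m and contact force between the fingers and clip below 0.1 N and value of joint bin_a between -0.05 and 0.05 rad and contact force between any of the fingers, the arm and unit_a above 1.5 N), for 0.5 s.
At the end, for the whole second after the job is handed in: The clip lies inside the once-empty bin, not gripped; that bin's joint is within 0.05 rad of 0 (top edge within about 8 mm of level) and the robot is pressing on it with more than 1.5 N; the bin with the rollers is still tilted out more than 0.5 rad (all of step 2 and value of joint bin_b above 0.5 rad); the arm keeps its last pose, push and grip.
It fails at once if the bin with the rollers is pushed in (below 0.4 rad) (value of joint bin_b below 0.4 rad).
It fails at once if a bystander is shifted by more than 30 mm or tipped (distance of any of atomizer, mug, watch_stand, cream_jar, lotion from where it was at the start of the episode above 0.03 m or angle between any of atomizer, mug, watch_stand, cream_jar, lotion's own z axis and vertical above 0.35 rad).
It also fails if it takes over 48 s, if anything falls off the work surface, if the arm or the gripper's body presses on something with over 40 N, if the wrist force passes 120 N, or if a joint passes its speed limit or range.

## Working session

There is one attempt and no reset: what is moved stays moved. The work goes in short steps, Python scripts to look and compute and a tool call to move; the robot and the scene stay as the last step left them, time stands still between calls to the robot, and variables do not carry over. Pictures are saved under pics/ and viewed, at most 10 in all, crops included, and the job is handed in when it is done.

Besides the shell and the picture viewer there is one more tool, called after "Call:" by a JSON object that holds its "op" and its "data". step_arm: Moves the arm, as the interface text tells. Its arguments: {"type":"object","properties":{"increments":{"type":"array","items":{"type":"array"}},"fingers":{"type":"number"},"grip_force":{"type":"number"}},"required":["increments"]}

```bash
mkdir -p pics; cat > h.py <<'E'
import numpy as np, cv2
from plant import r
def snap(n,tag):
    c=r.calibration(n); p,d=r.snapshot(n)
    np.savez(f'{tag}.npz',p=p,d=d,R=c['R'],t=c['t'],fov=c['fov_y'],cx=c['cx'],cy=c['cy'])
    cv2.imwrite(f'pics/{tag}.png',p[:,:,::-1]); return p,d,c
def load(tag): return np.load(f'{tag}.npz')
def pts(z):  # world points for each pixel from depth (pinhole)
    h,w=z['d'].shape; f=h/2/np.tan(np.radians(z['fov'])/2)
    v,u=np.mgrid[:h,:w]; d=z['d']
    c=np.stack([(u-z['cx'])/f*d,(v-z['cy'])/f*d,d],-1)
    return (c-z['t'])@z['R']
E
python3 - <<'E'
from h import *
for n in('scene','side'):
    p,d,c=snap(n,n+'0'); print(n,c['fov_y'],-c['R'].T@c['t'],c['R'][2])
s=r.get_state();print({k:s[k] for k in('clock','tool_pos','eef_rot','contact_force','opening')})
E
```

```text
scene 48.29117557792151 [ 0.29393505 -0.52240557  1.43440397] [ 0.1645134   0.36542975 -0.91618581]
side 53.87337443048958 [ 0.22004503 -0.33553361  1.17981092] [ 0.25693968  0.28347293 -0.92391834]
{'clock': 0.1, 'tool_pos': array([ 0.26355664, -0.56608786,  0.23798339]), 'eef_rot': array([ 9.76341699e-01,  2.16231806e-01, -2.45345537e-04, -7.95905084e-04]), 'contact_force': array([-0.57355792,  0.52182153,  0.24301327]), 'opening': 1.0027266971907665}
```

View pics/scene0.png

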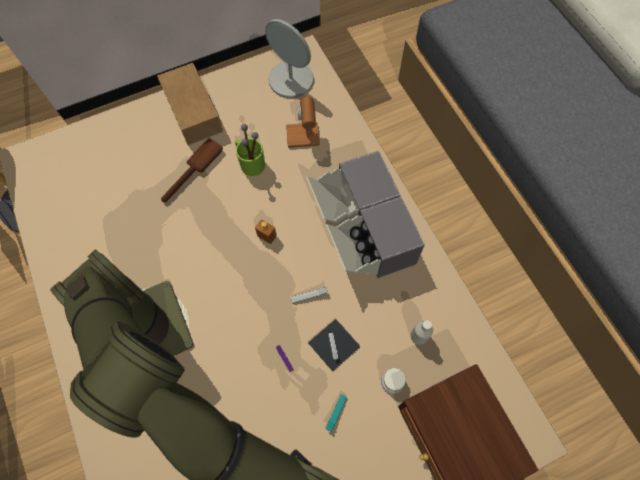

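View pics/side0.png

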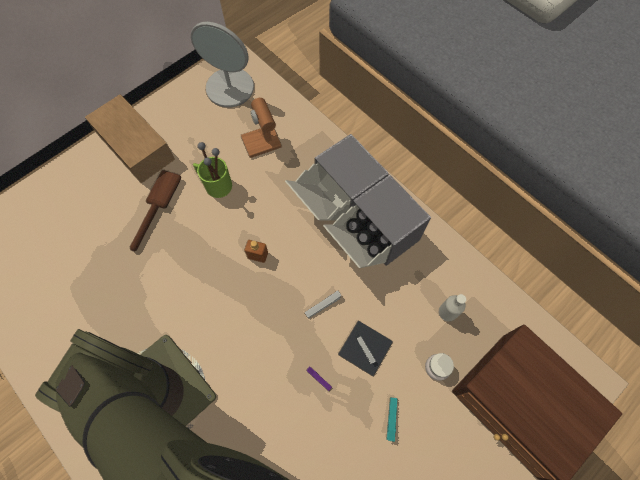

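The scene view shows the two grey units at about (370,180) and (390,235). The bin at (335,195) is empty and the one at (363,240) holds the rollers. The clip lies on the slate coaster at (334,346). The larger grey clip at (308,296), the purple one and the turquoise one are decoys. The atomizer is at (265,231) and the mug at (251,155).

```bash
python3 - <<'E'
from h import *
np.set_printoptions(precision=4,suppress=True)
for n in('scene0','side0'):
    z=load(n);P=pts(z);p=z['p'].astype(int);print(n)
    hsv=cv2.cvtColor(z['p'],cv2.COLOR_RGB2HSV)
    # coaster: dark & near z 0.006 ; seeds
    cu,cv=(334,346) if n=='scene0' else (366,348)
    win=np.zeros(p.shape[:2],bool);win[cv-32:cv+32,cu-32:cu+32]=1
    m=win&(abs(P[...,2]-.006)<.02)&(p.sum(2)<230)
    X=P[m];print('coaster c',cv2.minAreaRect(X[:,:2].astype('f4')*1000),np.median(X[:,2]))
    win2=cv2.erode(cv2.morphologyEx(m.astype('u1'),cv2.MORPH_CLOSE,np.ones((21,21))),np.ones((5,5)))>0
    k=win2&(p.sum(2)>260)
    X=P[k];print('clip',k.sum(),cv2.minAreaRect(X[:,:2].astype('f4')*1000),X.mean(0),X[:,2].max())
    q=X[:,:2]-X[:,:2].mean(0);w,V=np.linalg.eigh(q.T@q);a=V[:,1];s=q@a
    print('axis',a,np.degrees(np.arctan2(a[1],a[0])));
    for lo in np.linspace(s.min(),s.max(),6)[:-1]:
        b=(s>=lo)&(s<lo+np.ptp(s)/5);print('  ',X[b].mean(0))
    # unit tops
    m=(abs(P[...,2]-.145)<.006)&(hsv[...,1]<60)&(p.sum(2)<420)
    m[:,:280]=0
    nn,l,st,ce=cv2.connectedComponentsWithStats(m.astype('u1'))
    for i in range(1,nn):
        if st[i,4]>300:
            X=P[l==i];print('top',ce[i],st[i,4],cv2.minAreaRect(X[:,:2].astype('f4')*1000),X[:,2].mean())
z=load('scene0');P=pts(z)
for nm,(u,v) in dict(atom=(265,231),mug=(251,155),brush=(245,130),watch=(307,112),rimA=(330,213),rimAl=(310,178),rimAr=(334,228),rimBr=(358,270),jar=(394,380),lotion=(426,326),bigclip=(308,296),mirror=(290,45)).items(): print(nm,P[v,u])
E
```

```text
scene0
coaster c ((440.819580078125, -260.2428894042969), (96.65220642089844, 99.15069580078125), 15.73903751373291) 0.006568003935807983
clip 146 ((436.5912170410156, -264.1993713378906), (70.3344955444336, 14.419731140136719), 76.17343139648438) [ 0.4359 -0.2646  0.0161] 0.02790741651054995
axis [0.2427 0.9701] 75.95519963672946
   [ 0.4288 -0.2919  0.0188]
   [ 0.4328 -0.2785  0.0175]
   [ 0.4359 -0.264   0.0157]
   [ 0.4396 -0.2505  0.0152]
   [ 0.4428 -0.2369  0.013 ]
top [381.1743 205.2403] 4411 ((706.56982421875, 4.8932952880859375), (312.6354675292969, 121.47982025146484), 85.10986328125) 0.14495563581806445
side0
coaster c ((441.2829895019531, -259.1477966308594), (99.14176177978516, 98.8808822631836), 15.504651069641113) 0.0051936568761585524
clip 167 ((346.4645080566406, -307.5788269042969), (252.1072235107422, 59.12160110473633), 25.666963577270508) [ 0.4349 -0.2651  0.0227] 1.1798109206722411
axis [0.6197 0.7849] 51.70688422510435
   [ 0.22   -0.3355  1.1798]
   [nan nan nan]
   [nan nan nan]
   [ 0.4298 -0.2865  0.0193]
   [ 0.4394 -0.2535  0.0138]
top [372.4794 189.2207] 5198 ((705.872802734375, 5.092193603515625), (309.595703125, 122.78509521484375), 85.32282257080078) 0.1444000780789045
atom [0.4001 0.0979 0.0622]
mug [0.4565 0.3304 0.0855]
brush [0.4631 0.3641 0.1646]
watch [0.6556 0.3651 0.1336]
rimA [0.5784 0.0488 0.1103]
rimAl [0.5707 0.1612 0.1311]
rimAr [ 0.5665 -0.0004  0.1204]
rimBr [ 0.5739 -0.1302  0.1044]
jar [ 0.5343 -0.4146  0.0487]
lotion [ 0.6536 -0.3404  0.1291]
bigclip [ 0.4343 -0.1121  0.015 ]
mirror [0.702  0.5862 0.1712]<stdin>:17: RuntimeWarning: Mean of empty slice.
  ret = um.true_divide(
```

Call:
{"op": "step_arm", "data": {"increments": [[[2.2,3.8,0],[0,0,8.5]],[[2.2,3.8,0],[0,0,8.5]],[[2.2,3.8,0],[0,0,8.5]],[[2.2,3.8,0],[0,0,8.5]],[[2.2,3.8,0],[0,0,8.5]],[[2.2,3.8,0],[0,0,8.5]],[[2.2,3.8,-2],[0,0,0]],[[1.8,3.5,-2],[0,0,0]],[[0,0,-3],[0,0,0]],[[0,0,-3],[0,0,0]]], "fingers": 0.5}}

```text
clock: 1.1
tool_pos: [0.4369, -0.264, 0.138]
eef_rot: [0.787, 0.617, 0.001, 0.0]
contact_force: [0.1, -0.3, -0.2]
opening: 0.5
finger_force: 0.0
```

Call:
{"op": "step_arm", "data": {"increments": [[[0,0,-2.5],[0,0,0]],[[0,0,-2.5],[0,0,0]],[[0,0,-2.5],[0,0,0]],[[0,0,-2],[0,0,0]],[[0,0,-1.5],[0,0,0]],[[0,0,-1],[0,0,0]],[[0,0,-0.5],[0,0,0]],[[0,0,-0.4],[0,0,0]],[[0,0,0],[0,0,0]],[[0,0,0],[0,0,0]]]}}

```text
clock: 2.1
tool_pos: [0.4361, -0.2658, 0.0102]
eef_rot: [0.788, 0.615, 0.0, 0.0]
contact_force: [-0.0, 0.5, 0.0]
opening: 0.501
finger_force: 0.0
```

Call:
{"op": "step_arm", "data": {"increments": [[[0,0,0],[0,0,0]],[[0,0,0],[0,0,0]],[[0,0,0],[0,0,0]],[[0,0,0],[0,0,0]],[[0,0,0],[0,0,0]],[[0,0,0],[0,0,0]],[[0,0,0],[0,0,0]],[[0,0,0],[0,0,0]],[[0,0,0],[0,0,0]],[[0,0,0],[0,0,0]]], "fingers": 0, "grip_force": 15}}

```text
clock: 3.1
tool_pos: [0.436, -0.2657, 0.0099]
eef_rot: [0.788, 0.615, 0.0, 0.0]
contact_force: [-0.5, 0.3, 5.4]
opening: 0.13
finger_force: 21.9
```

Call:
{"op": "step_arm", "data": {"increments": [[[0,0,1],[0,0,0]],[[0,0,2],[0,0,0]],[[0,0,3],[0,0,0]],[[0,0,3.5],[0,0,0]],[[0,0,3.5],[0,0,0]],[[0,0,3.5],[0,0,0]],[[0,0,3.5],[0,0,0]],[[0,0,2],[0,0,0]],[[0,0,0],[0,0,0]],[[0,0,0],[0,0,0]]]}}

```text
clock: 4.1
tool_pos: [0.4352, -0.2656, 0.2295]
eef_rot: [0.788, 0.615, -0.0, -0.0]
contact_force: [-0.4, -0.1, -0.5]
opening: 0.13
finger_force: 21.4
```

```bash
python3 - <<'E'
from h import *
snap('scene','s1');p,d,c=snap('wrist','w1')
print(c['fov_y'],c['cx'],c['cy'],r.get_state()['opening'],r.get_state()['finger_force'])
a=cv2.imread('pics/s1.png');b=cv2.imread('pics/w1.png')
crop=cv2.resize(a[220:400,230:450],None,fx=1.8,fy=1.8)
o=np.zeros((480,800,3),'u1');o[:324,:396]=crop;w=cv2.resize(b,(400,300));o[:300,400:]=w;cv2.imwrite('pics/c1.png',o)
E
```

```text
65.70646984690485 318.70588331961443 243.7887255151041 0.13105332234138461 21.430775597691536
```

View pics/c1.png

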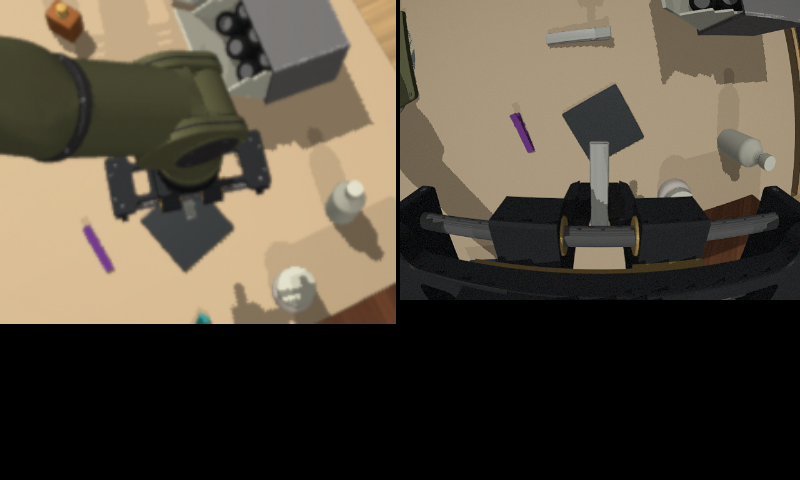

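The coaster is empty and the clip is held across the fingertips. Next I carry it over the empty bin.

Call:
{"op": "step_arm", "data": {"increments": [[[1.9,3.6,0],[0,0,3]],[[1.9,3.6,0],[0,0,3]],[[1.9,3.6,0],[0,0,3]],[[1.9,3.6,0],[0,0,0]],[[1.9,3.6,0],[0,0,0]],[[1.9,3.6,0],[0,0,0]],[[1.9,3.6,0],[0,0,0]],[[1.9,3.6,0],[0,0,0]],[[2,3.6,0],[0,0,0]],[[2,3.3,0],[0,0,0]]]}}

```text
clock: 5.2
tool_pos: [0.6274, 0.0934, 0.2278]
eef_rot: [0.737, 0.676, -0.001, -0.001]
contact_force: [1.4, -0.5, -0.9]
opening: 0.133
finger_force: 21.4
```

```bash
python3 - <<'E'
from h import *
s=r.get_state();print(s['tool_pos'],s['eef_rot'],s['q'])
snap('side','s2');snap('wrist','w2')
a=cv2.imread('pics/s2.png');b=cv2.imread('pics/w2.png')
crop=cv2.resize(a[100:300,220:460],None,fx=1.6,fy=1.6)
o=np.zeros((480,800,3),'u1');o[:320,:384]=crop;w=cv2.resize(b,(400,300));o[:300,400:]=w;cv2.imwrite('pics/c2.png',o)
E
```

```text
[0.62740961 0.09335739 0.22776071] [ 0.73700051  0.67588999 -0.00146281 -0.0009075 ] [ 0.00890744  0.73837849 -0.42711281  1.53606772  0.35004547  0.94721862
 -0.61326023]
```

View pics/c2.png

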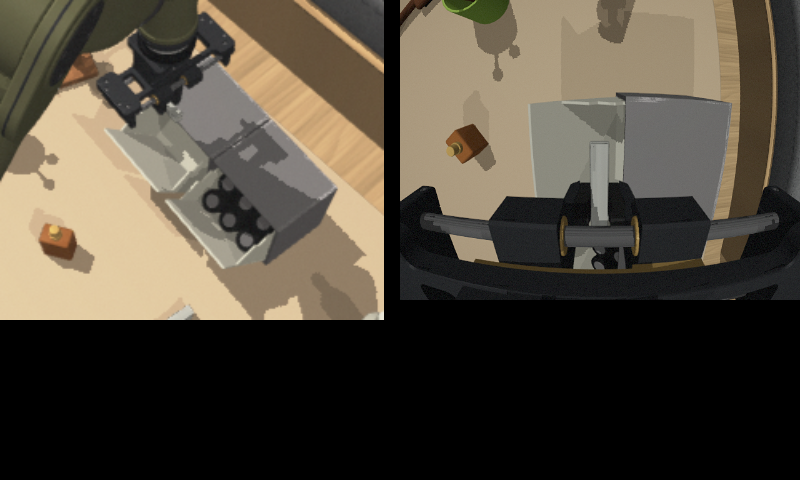

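The side view shows the gripper over the empty bin. In the wrist view the clip (600,142) sits inside the mouth, which spans columns 530 to 622, about 24 mm in front of the unit's edge as planned.

Call:
{"op": "step_arm", "data": {"increments": [[[0,0,-2],[0,0,0]],[[0,0,-2],[0,0,0]],[[0,0,-2],[0,0,0]],[[0,0,-2],[0,0,0]],[[0,0,-2],[0,0,0]],[[0,0,-1.3],[0,0,0]],[[0,0,-1],[0,0,0]],[[0,0,0],[0,0,0]],[[0,0,0],[0,0,0]],[[0,0,0],[0,0,0]]]}}

```text
clock: 6.3
tool_pos: [0.6285, 0.0916, 0.1076]
eef_rot: [0.737, 0.675, 0.001, 0.0]
contact_force: [0.4, 0.5, -1.2]
opening: 0.131
finger_force: 21.4
```

Call:
{"op": "step_arm", "data": {"increments": [[[0,0,0],[0,0,0]],[[0,0,0],[0,0,0]],[[0,0,0],[0,0,0]],[[0,0,0],[0,0,0]],[[0,0,0],[0,0,0]],[[0,0,0],[0,0,0]],[[0,0,0],[0,0,0]],[[0,0,0],[0,0,0]],[[0,0,0],[0,0,0]],[[0,0,0],[0,0,0]]], "fingers": 0.35}}

```text
clock: 7.3
tool_pos: [0.6229, 0.0919, 0.1077]
eef_rot: [0.737, 0.676, -0.004, -0.002]
contact_force: [-13.9, -0.9, 12.4]
opening: 0.348
finger_force: 7.5
```

Call:
{"op": "step_arm", "data": {"increments": [[[0,0,1.5],[0,0,0]],[[0,0,2],[0,0,0]],[[0,0,2.5],[0,0,0]],[[0,0,2.5],[0,0,0]],[[0,0,2],[0,0,0]],[[0,0,1.5],[0,0,0]],[[0,0,0],[0,0,0]],[[0,0,0],[0,0,0]],[[0,0,0],[0,0,0]],[[0,0,0],[0,0,0]]]}}

```text
clock: 8.3
tool_pos: [0.6273, 0.0912, 0.2257]
eef_rot: [0.737, 0.675, -0.001, -0.0]
contact_force: [-0.4, -0.1, -0.1]
opening: 0.348
finger_force: 0.0
```

```bash
python3 - <<'E'
from h import *
s=r.get_state();print(s['tool_pos'],s['eef_rot'],s['contact_force'])
snap('side','s3');snap('wrist','w3')
a=cv2.imread('pics/s3.png');b=cv2.imread('pics/w3.png')
crop=cv2.resize(a[140:290,270:440],None,fx=2.3,fy=2.3)
o=np.zeros((480,800,3),'u1');o[:345,:391]=crop;w=cv2.resize(b,(400,300));o[:300,400:]=w;cv2.imwrite('pics/c3.png',o)
E
```

```text
[0.62731671 0.09115752 0.22567215] [ 7.37437154e-01  6.75415140e-01 -8.13471029e-04 -4.12779684e-04] [-0.4141791  -0.13633511 -0.08653549]
```

View pics/c3.png

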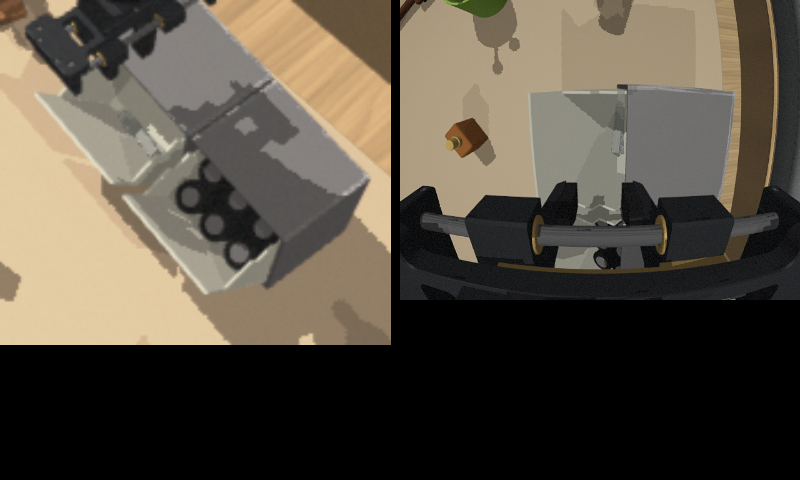

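The clip lies in the empty bin, at about (617,128) in the wrist view, and the fingers are clear. Before choosing how to turn the tool for the push, I check the camera's offset and the panel's tilt.

```bash
python3 - <<'E'
from h import *
c=r.calibration('wrist');print('cam-tcp',-c['R'].T@c['t']-r.get_state()['tool_pos'])
z=load('s3');P=pts(z)
u=np.array([.9963,-.0854]);o=np.array([.6532,.0893]);v=np.array([.0854,.9963])
q=(P[...,:2]-o);a=q@u;b=q@v;h=P[...,2]
for lo,nm in((0,'A'),(-159,'B')):
    m=(abs(b-lo/1000)<.06)&(a<-.01)&(a>-.13)&(h>.03)&(h<.16)
    X=np.c_[a[m],h[m]];i=X[:,0]<np.percentile(X[:,0],2);print(nm,X[i].mean(0),m.sum())
m=(h>.14)&(h<.15)&(a>-.02)&(a<.14)&(abs(b-(-.08))<.2);print('unit edge a',np.percentile(a[m],[1,5,50,99]))
E
```

```text
cam-tcp [0.00713491 0.07432513 0.14554806]
A [-0.1000265   0.14240656] 825
B [-0.09955477  0.14185801] 1304
unit edge a [1.04620812e-05 4.30887096e-03 5.84537414e-02 1.18590933e-01]
```

Call:
{"op": "step_arm", "data": {"increments": [[[-1.2,0.1,0],[0,0,-8.5]],[[-1.2,0.1,0],[0,0,-8.5]],[[-1.2,0.1,0],[0,0,-8.5]],[[-1.2,0.1,0],[0,0,-8.5]],[[-1.2,0.1,0],[0,0,-8.5]],[[-1.2,0.1,0],[0,0,-8.5]],[[-1.2,0.1,0],[0,0,-8.5]],[[-1.2,0.1,0],[0,0,-8.5]],[[-1.2,0.1,0],[0,0,-8.5]],[[-0.6,0.1,0],[0,0,-8.5]]], "fingers": 0}}

```text
clock: 9.4
tool_pos: [0.5127, 0.1016, 0.2265]
eef_rot: [1.0, -0.003, -0.001, 0.0]
contact_force: [-0.6, 0.5, 0.1]
opening: 0.004
finger_force: 0.0
```

Call:
{"op": "step_arm", "data": {"increments": [[[0,0,-1],[0,0,-5]],[[0,0,-1.5],[0,0,0]],[[0,0,-2],[0,0,0]],[[0,0,-2],[0,0,0]],[[0,0,-2],[0,0,0]],[[0,0,-1],[0,0,0]],[[0,0,-0.5],[0,0,0]],[[0,0,0],[0,0,0]],[[0,0,0],[0,0,0]],[[0,0,0],[0,0,0]]]}}

```text
clock: 10.4
tool_pos: [0.5144, 0.1015, 0.1275]
eef_rot: [0.999, -0.044, 0.001, -0.0]
contact_force: [0.4, -1.4, 0.1]
opening: 0.003
finger_force: 0.0
```

```bash
python3 - <<'E'
from h import *
s=r.get_state();T=s['tool_pos'];print(T,s['eef_rot'],s['contact_force'],s['q'])
u=np.array([.9963,-.0854]);o=np.array([.6532,.0893]);v=np.array([.0854,.9963]);print((T[:2]-o)@u,(T[:2]-o)@v)
E
```

```text
[0.51443943 0.10152221 0.12749506] [ 9.99034891e-01 -4.39164952e-02  7.67610951e-04 -1.99001145e-04] [ 0.44424057 -1.36821649  0.07737827] [-0.29161041  0.73191662  0.01442648  1.9750239  -0.02269892  0.43322
 -1.91894847]
-0.13929093034618073 0.00032683814976540166
```

Call:
{"op": "step_arm", "data": {"increments": [[[1,-0.1,0],[0,0,0]],[[1,-0.1,0],[0,0,0]],[[1,-0.1,0],[0,0,0]],[[1,-0.1,0],[0,0,0]],[[1,-0.1,0],[0,0,0]],[[1,-0.1,0],[0,0,0]],[[1,-0.1,0],[0,0,0]],[[1,-0.1,0],[0,0,0]],[[1,0,0],[0,0,0]],[[1,0,0],[0,0,0]]]}}

```text
clock: 11.4
tool_pos: [0.6135, 0.0928, 0.1266]
eef_rot: [0.999, -0.044, -0.001, 0.0]
contact_force: [-3.6, -0.7, 2.7]
opening: 0.006
finger_force: 2.0
```

Call:
{"op": "step_arm", "data": {"increments": [[[0.5,0,0],[0,0,0]],[[0.5,-0.1,0],[0,0,0]],[[0.5,0,0],[0,0,0]],[[0.3,-0.1,0],[0,0,0]],[[0,0,0],[0,0,0]],[[0,0,0],[0,0,0]],[[0,0,0],[0,0,0]],[[0,0,0],[0,0,0]],[[0,0,0],[0,0,0]],[[0,0,0],[0,0,0]]]}}

```text
clock: 12.4
tool_pos: [0.6317, 0.0918, 0.1267]
eef_rot: [0.999, -0.044, -0.0, -0.0]
contact_force: [-4.1, 2.5, 1.7]
opening: 0.004
finger_force: 1.9
```

```bash
cat > m.py <<'E'
from h import *
import sys
tag=sys.argv[1]
s=r.get_state();T=s['tool_pos']
u=np.array([.9963,-.0854]);o=np.array([.6532,.0893]);v=np.array([.0854,.9963]);print('tcp a,b,z',(T[:2]-o)@u,(T[:2]-o)@v,T[2],s['contact_force'])
for n in('side','scene'):
    snap(n,n+tag);z=load(n+tag);P=pts(z)
    q=P[...,:2]-o;a=q@u;b=q@v;h=P[...,2]
    for lo in(0,-.159):
        m=(abs(b-lo)<.066)&(abs(b-lo)>.025)&(a<.03)&(a>-.13)&(h>.10)&(h<.182)
        for hl in(.15,.16,.165,.17):
            k=m&(h>hl)&(h<hl+.01)
            if k.sum()>2: print(n,lo,hl,k.sum(),np.percentile(a[k],[5,25,50,75]).round(4),h[k].max().round(4))
        if lo<0: k=m;print(n,'B min a',np.percentile(a[k],1))
a=cv2.imread(f'pics/side{tag}.png');b=cv2.imread('pics/scene'+tag+'.png');snap('wrist','w'+tag);w=cv2.imread(f'pics/w{tag}.png')
o=np.zeros((600,800,3),'u1');o[:300,:340]=cv2.resize(a[140:290,270:440],(340,300));o[300:,:340]=cv2.resize(b[140:290,270:440],(340,300));o[:330,360:]=cv2.resize(w,(440,330))
cv2.imwrite(f'pics/c{tag}.png',o)
E
python3 m.py 4
```

```text
tcp a,b,z -0.021594939606276998 0.0006509269156169426 0.12672867857812353 [-4.08718653  2.45824044  1.72149138]
side 0 0.16 5 [-0.0133 -0.0124 -0.012  -0.012 ] 0.1693
side 0 0.165 9 [-0.0131 -0.012  -0.0119 -0.0102] 0.1742
side 0 0.17 7 [-0.0137 -0.0124 -0.0117 -0.0099] 0.176
side B min a -0.09938548802886288
scene 0 0.17 5 [-0.0127 -0.0115 -0.0102 -0.0102] 0.1785
scene -0.159 0.15 13 [0.0036 0.0104 0.0125 0.0211] 0.1541
scene B min a -0.09854070654531263
```

View pics/c4.png

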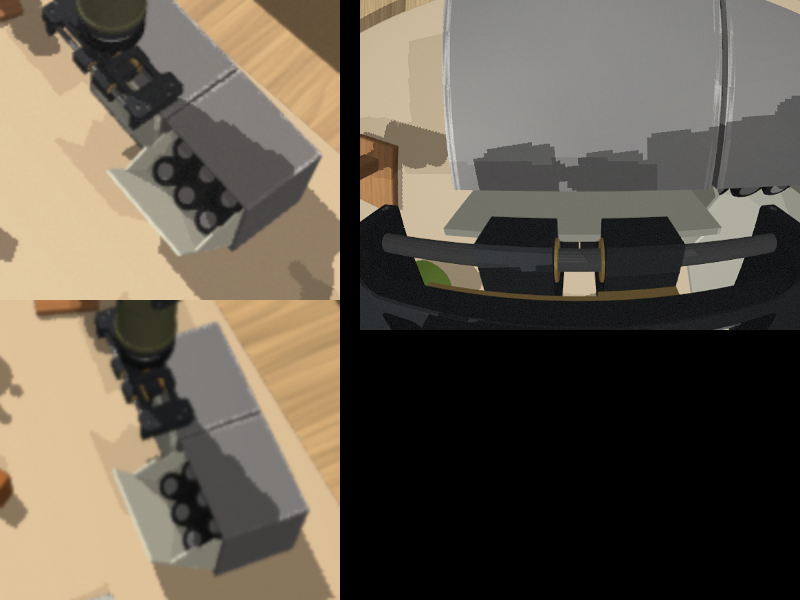

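The bin is nearly shut. Its rim's outer face is about 12 mm out, the rollers' bin is still fully open, and the tool sits centrally on the panel. I push another 12.5 mm.

Call:
{"op": "step_arm", "data": {"increments": [[[0.4,0,0],[0,0,0]],[[0.4,-0.1,0],[0,0,0]],[[0.3,0,0],[0,0,0]],[[0.15,0,0],[0,0,0]],[[0,0,0],[0,0,0]],[[0,0,0],[0,0,0]],[[0,0,0],[0,0,0]],[[0,0,0],[0,0,0]],[[0,0,0],[0,0,0]],[[0,0,0],[0,0,0]]]}}

```text
clock: 13.55
tool_pos: [0.6443, 0.0903, 0.1267]
eef_rot: [0.999, -0.044, -0.0, 0.0]
contact_force: [-3.7, 2.3, 3.0]
opening: 0.008
finger_force: 2.0
```

```bash
python3 m.py 5
```

```text
tcp a,b,z -0.008911553965930972 0.00028123564733569266 0.12670923243645218 [-3.71114956  2.2706894   3.01574521]
side 0 0.16 3 [-0.0006 -0.0004 -0.0001  0.0003] 0.1693
side 0 0.165 9 [-0.0004  0.0004  0.0007  0.003 ] 0.1735
side 0 0.17 11 [-0.0008  0.0001  0.0007  0.0028] 0.1772
side B min a -0.09977738197932058
scene 0 0.165 5 [0.001  0.0013 0.0038 0.0041] 0.1739
scene 0 0.17 7 [0.0005 0.0011 0.0021 0.0043] 0.1789
scene -0.159 0.15 18 [-0.0152  0.0082  0.0163  0.0254] 0.153
scene B min a -0.09853047887855461
```

View pics/c5.png

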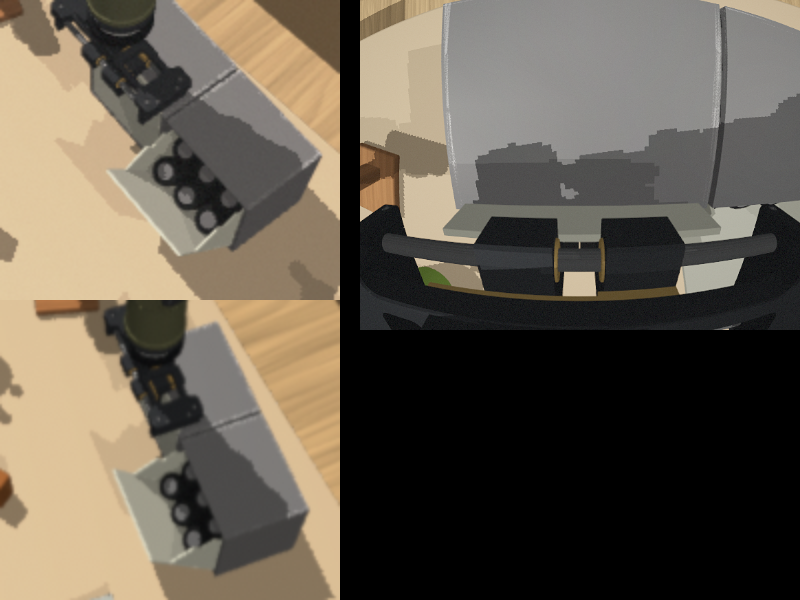

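The rim's outer face now reads 0 to 1 mm from the unit's front edges, and the panel is pressed with about 4 N. The rollers' bin is still fully open. I hold for one more second, then hand in.

Call:
{"op": "step_arm", "data": {"increments": [[[0,0,0],[0,0,0]],[[0,0,0],[0,0,0]],[[0,0,0],[0,0,0]],[[0,0,0],[0,0,0]],[[0,0,0],[0,0,0]],[[0,0,0],[0,0,0]],[[0,0,0],[0,0,0]],[[0,0,0],[0,0,0]],[[0,0,0],[0,0,0]],[[0,0,0],[0,0,0]]]}}

```text
clock: 14.7
tool_pos: [0.6443, 0.0903, 0.1267]
eef_rot: [0.999, -0.044, -0.0, 0.0]
contact_force: [-3.4, 0.4, 1.8]
opening: 0.002
finger_force: 1.9
```

```bash
python3 -c "
from plant import r
print(r.finish_job())"
```

```text
the job is handed in; nothing more can be done
None
```

The job is handed in at about 15 s: the chrome clip was dropped in the empty bin, which is held shut within about 1 mm of level at roughly 4 N, the rollers' bin still hangs open, and no verdict came back.

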